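# Free the safety catch and close the goldsmith's hand press

### The arm

A 6-joint arm with a two-finger parallel gripper is mounted at the origin on the work surface. World frame = base frame: x ahead of the robot, y to its left, z up, the work surface at z = 0. Lengths are in mm, angles in rad, forces in N, time in s.
With the tool pointing down it reaches from about 350 to 875 mm from the base axis. Payload 4.2 kg.
Tool frame: the origin (TCP) lies midway between the tips of the shut fingers; the grasp point (between the pads) lies 19 mm behind it; z points along the fingers, y is the line along which they close (so a half turn about z gives the same grasp; the last joint's range is limited). The gripper opens to 85 mm and grips with 20 to 120 N. Pads are 22 mm wide; open, the fingers measure 114 mm over their backs; the gripper's body (76 mm by 85 mm) begins 54 mm behind the grasp point. The pads swing forward as they close: fully open they stand 13 mm farther back than shut.
Start: joints at [1.421, 0.385, 0.008, 0, -1.194, -0.259], TCP at [248.409, 573.491, 231.312] pointing down, gripper open.
Joint ranges: [-3.14, 3.14], [-1.21, 2.06], [-1.07, 1.41], [-3.16, 2.05], [-2.99, -0.16], [-3.1, 3.1]. Speed limits (rad/s): [2.79, 2.79, 3.14, 3.14, 3.14, 3.14].

### API

Orientations are given as a unit quaternion [x, y, z, w].
In Python, from bench import * gives the robot as it stands.
- The arm moves only by the tool drive_tool, never from a script. Its argument "plan" is a list that holds one entry, the list of rows, each a list of 5 numbers: the closure, from -1 (fully open) to 1 (shut), then the shift along the world's x, y, z in mm, then the turn about the world's z in degrees. A call has 1 to 20 rows; each row shifts and turns the commanded pose from where the row before left it; what a row does not reach is not made up. A row lasts 1/12 s, in which the tool goes at most 41.7 mm and 7.16 degrees, less where a joint would pass 70% of its speed; a pose out of reach is approached as far as the arm can. A call is refused whole if a number of a shift passes 41.7 or a number of a turn 7.16, either way. A call with a gripper value outside its range is refused whole. The fingers move at their own pace and stop on an object; the grip force is fixed at half the most. Time passes only in rows, so rows that do not move let the fingers close. It gives the time, the measured TCP pose, the force, the opening and the grip force at its end, in the units of the state.
- read_state(): the state, without advancing time (a new reading comes with each control period).
- get_image(name): name is "side" or "top"; returns (picture, depth): 480x640x3 uint8, red, green, blue; 480x640 float32, mm along the optical axis (not along the pixel's ray), 0 where there is no reading.
- camera_model(name): a dict with "fx", "fy", "cx", "cy" (pixels), "R" (3x3) and "t" (3): a world point X has camera coordinates R X + t. Camera axes: x right, y down, z forward; pixel columns grow to the right and rows downward; lengths in mm; the calibration is good to about 2 mm. A picture is of the moment at which its call begins. camera_model takes no time and is no camera call.
- job_done(): hands the job in; it is judged then, once.
The state is a dict: "clock": time; "joints": joint angles; "joint_vel": joint speeds; "joint_efforts": joint torques, N m; "position": TCP position; "ee_rot": TCP orientation; "contact_force": force on the tool from outside, world axes, zero at the start; "wrist_torque": the same for the moment, N m; "gripper_width": finger opening in mm; "grasp_force": force on a finger pad.
Only numpy, scipy, OpenCV 4.12 (cv2) and the standard library are available. Lean on these libraries where they do the work, as an engineer would, in place of code of your own. Each camera call takes 0.05 s, during which the arm holds its last target. There are 200 camera calls.

### The job

Stamp the brass blank in the small green hand press: its lever is locked by the red safety catch, so first slide the catch by its red knob clear out from under the lever, then press the lever's black crossbar all the way down, and leave the catch out and the lever down. Leave the jar, the wrench and the screwdriver where they are.

Things in the scene. Friction and masses are not known exactly. Their poses are not given: they have to be found in the camera images.
- catch (a joint): The green hand press's red safety catch: a block 36 mm wide under the steel lever arm (18 mm wide), on a rail 155 mm above the bench. Value in m: 0 = fully in, centred under the arm; grows to 0.050 (end stop) as it slides sideways, +y of catch_knob; the lever is free from 0.030 on. Starts at 0 to 0.012. About 2 N moves it; it stays where left.
- catch_knob (a point): Centre of the top face of the catch's upright red knob: a cylinder 20 mm in diameter, 50 mm tall, its top 215 mm above the bench. With the catch fully in it stands 80 mm beside the centre of the lever arm. Axes: z up; y level, the way the catch slides out (away from the arm); x level, from the lever's crossbar towards the press column.
- lever (a joint): The press lever, a steel arm hinged on a level axle, reaching from the press head to the robot's side. Value in rad: 0 = raised (arm 0.35 above level), grows as its free end goes down, 0.35 = fully down (arm level, end stop). Catch in: it stops by about 0.04. Starts at 0 to 0.015. About 5 N down on the crossbar moves it; it stays where left. The ram follows it down onto the brass blank.
- lever_grip (a point): Centre of the lever's black crossbar: a round bar 22 mm in diameter, 110 mm long, level along y. It is 250 mm from the axle, which lies 180 mm above the bench; so it goes from about 266 to 180 mm above the bench, and 15 mm outward (-x), on its arc. Axes: y along the bar, as for catch_knob; at lever value 0, x is level from bar towards axle, z up; they turn with the lever.
- jar: Bystander: white jar with a green cap, 52 mm in diameter, 75 mm tall, standing near the press; origin at the centre of its underside, z up.
- wrench: Bystander: steel open-ended wrench lying flat near the press, long axis x, 180 mm; origin under its middle.
- screwdriver: Bystander: screwdriver with a red handle lying near the press, long axis x, 200 mm, handle towards -x; origin under its middle.

How it is judged (in metres and radians):
On the way, in this order (a step that is already met when the one before it is completed fails the run):
1. the catch is out from under the lever while the lever is still raised (value of joint catch above 0.03 m and value of joint lever below 0.1 rad), for 0.2 s.
2. the lever is pressed down (value of joint lever above 0.29 rad), for 0.2 s.
At the end, for the whole second after the job is handed in: The lever is down (joint lever above 0.29 rad, which is the last 15 mm of the crossbar's travel) and at rest, and the catch is still out (joint catch above 0.030 m) (value of joint lever above 0.29 rad and value of joint catch above 0.03 m and velocity of joint lever between -0.05 and 0.05 rad/s); the robot touches nothing.
It fails at once if the jar was moved by more than 30 mm (distance of jar from where it was at the start of the episode above 0.03 m).
It fails at once if the wrench was moved by more than 30 mm (distance of wrench from where it was at the start of the episode above 0.03 m).
It fails at once if the screwdriver was moved by more than 30 mm (distance of screwdriver from where it was at the start of the episode above 0.03 m).
It also fails if it takes over 35 s, if anything falls off the work surface, if the arm or the gripper's body presses on something with over 40 N, if the wrist force passes 120 N, or if a joint passes its speed limit or range.

## Working session

There is one attempt and no reset: what is moved stays moved. The work goes in short steps, Python scripts to look and compute and a tool call to move; the robot and the scene stay as the last step left them, time stands still between calls to the robot, and variables do not carry over. Pictures are saved under pics/ and viewed, at most 10 in all, crops included, and the job is handed in when it is done.

Besides the shell and the picture viewer there is one more tool, called after "Request:" as a command line: name --argument value ..., lists and objects as JSON in quotes. drive_tool: Moves the arm, as the interface text tells. Its arguments: {"type":"object","properties":{"plan":{"type":"array"}},"required":["plan"]}

```bash
mkdir -p pics
cat > h.py <<'E'
from bench import *
import numpy as np, cv2
def save(n,p): cv2.imwrite(p,cv2.cvtColor(n,cv2.COLOR_RGB2BGR))
def pts(name,d):
    m=camera_model(name);v,u=np.indices(d.shape)
    c=np.stack([(u-m['cx'])/m['fx']*d,(v-m['cy'])/m['fy']*d,d],-1)
    return (c-np.array(m['t']))@np.array(m['R'])
E
python3 - <<'E'
from h import *
I=[]
for n in("side","top"):
    a,d=get_image(n);save(a,f'pics/{n}0.png');np.savez(f'{n}0.npz',a=a,d=d)
    m=camera_model(n);print(n,-np.array(m['R']).T@np.array(m['t']))
s=read_state();print(s)
E
```

```text
side [190.42653266 644.02375585 827.43187948]
top [475.45501521 -22.76210372 960.53229832]
{'clock': 0.1, 'joints': array([ 1.42057334e+00,  3.85508965e-01,  6.77014880e-03, -4.32852184e-04,
       -1.19400079e+00, -2.58577969e-01]), 'joint_vel': array([-0.0001102 , -0.00240966,  0.00283596,  0.00089416, -0.00127988,
        0.00067953]), 'joint_efforts': array([-1.50561818e-04, -3.93318307e+01,  1.88930297e+01,  4.19788554e+00,
       -2.59882043e-03,  1.56928955e-06]), 'position': array([248.2342214 , 573.02665699, 230.31659638]), 'ee_rot': array([ 9.79166163e-01, -2.03058222e-01, -1.48255590e-04,  9.81107382e-04]), 'contact_force': array([-0.4568364 , -0.88979889,  0.38106397]), 'wrist_torque': array([-0.02306916,  0.01435305, -0.0077615 ]), 'grasp_force': 0.0, 'gripper_width': 84.91306735066918}
```

View pics/side0.png

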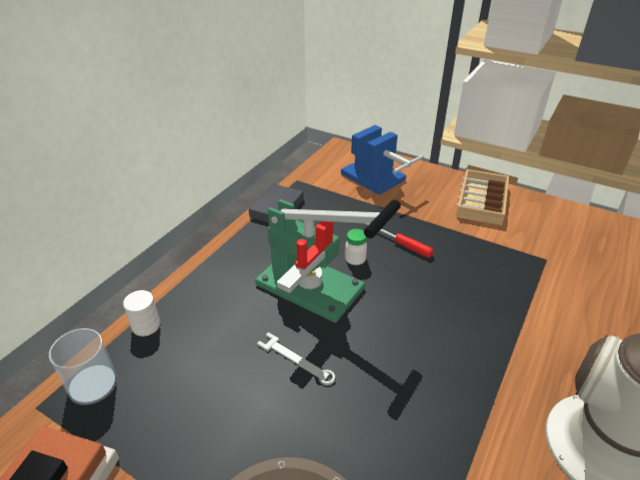

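View pics/top0.png

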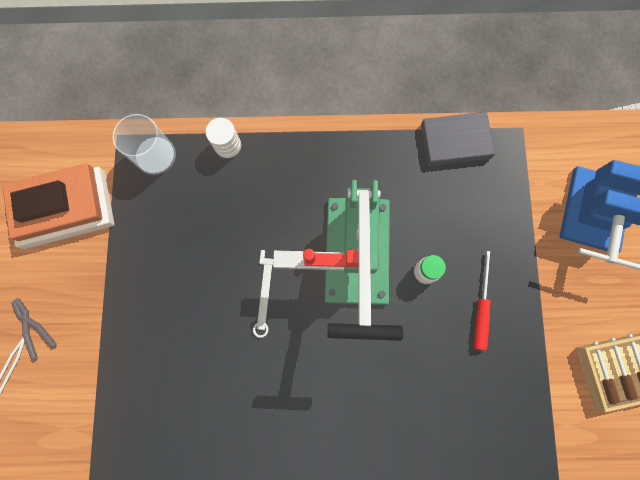

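The top view shows the knob at about (309,256), the arm along column 364 and the crossbar centred at about (365,331). The rail runs left, with the wrench beyond its end. In the side view the knob is at about (302,250) and the bar at about (383,218). The jar and screwdriver are on the other side of the press.

Run:
```python
from h import *
D={n:np.load(n+'0.npz') for n in('side','top')}
def seg(n,kind,box):
    a=D[n]['a'];h=cv2.cvtColor(a,cv2.COLOR_RGB2HSV)
    m=(((h[...,0]<8)|(h[...,0]>172))&(h[...,1]>150)&(h[...,2]>80)) if kind=='red' else (a.max(-1)<45)
    k=np.zeros_like(m);x0,y0,x1,y1=box;k[y0:y1,x0:x1]=1
    return m&k
def ray(n,u,v):
    m=camera_model(n);R=np.array(m['R']);o=-R.T@np.array(m['t'])
    d=R.T@np.array([(u-m['cx'])/m['fx'],(v-m['cy'])/m['fy'],1]);return o,d/np.linalg.norm(d)
def tri(p,q):
    (o1,d1),(o2,d2)=ray('top',*p),ray('side',*q)
    s=np.linalg.lstsq(np.c_[d1,-d2],o2-o1,rcond=None)[0];a,b=o1+s[0]*d1,o2+s[1]*d2
    return (a+b)/2,np.linalg.norm(a-b)
P={n:pts(n,D[n]['d']) for n in D}
bx={'top':dict(red=(295,240,362,275),bar=(322,318,408,345)),'side':dict(red=(290,215,340,275),bar=(360,198,405,240))}
for n in D:
    r=seg(n,'red',bx[n]['red']);p=P[n][r];z=p[:,2];print(n,'red n',len(p),'min',p.min(0).round(),'max',p.max(0).round())
    k=r&(P[n][...,2]>205)
    if n=='side': k[:,312:]=0
    else: k[:,325:]=0
    v,u=np.nonzero(k);print(' knobtop px',u.mean(),v.mean(),len(u),P[n][k].mean(0).round(1),P[n][k].min(0).round(1),P[n][k].max(0).round(1))
    b=seg(n,'bar',bx[n]['bar'])&(P[n][...,2]>200)
    rc=cv2.minAreaRect(np.argwhere(b)[:,::-1].astype(np.float32));q=P[n][b]
    print(' bar',rc,q.mean(0).round(1),q.min(0).round(1),q.max(0).round(1))
    x,y=q[:,0],q[:,1];c=np.cov(q[:,:2].T);w,V=np.linalg.eigh(c);print(' bar dir',V[:,1])
    D[n+'k']=(u.mean(),v.mean());D[n+'b']=rc[0]
print('tri knob',tri(D['topk'],D['sidek']));print('tri bar',tri(D['topb'],D['sideb']))
# steel arm along the top
a=D['top']['a'];m=(a.min(-1)>140)&(P['top'][...,2]>190);m[:, :355]=0;m[:,375:]=0;m[:190]=0;m[330:]=0
q=P['top'][m];print('arm',len(q));print(np.polyfit(q[:,0],q[:,1],1),np.polyfit(q[:,0],q[:,2],1),q.min(0),q.max(0))
# things higher than 100 mm near: rail
m=(a.min(-1)>140);m[:,:272]=0;m[:,345:]=0;m[:250]=0;m[272:]=0
q=P['top'][m];q=q[q[:,2]>100];print('rail',q.min(0).round(),q.max(0).round())
```

```text
side red n 875 min [190. -83. 157.] max [611. 644. 827.]
 knobtop px 301.3936170212766 243.98936170212767 94 [588.8  29.2 226.6] [190.4   4.9 205.4] [607.2 644.  827.4]
 bar ((382.16229248046875, 218.6810760498047), (10.86480712890625, 46.084556579589844), 43.36341857910156) [468.4 -53.8 275.1] [ 190.4 -122.7  255.7] [487.  644.  827.4]
 bar dir [-0.29881579  0.95431081]Traceback (most recent call last):
  File "<stdin>", line 17, in <module>
RuntimeError: dictionary changed size during iteration
```

```bash
cat > m.py <<'E'
from h import *
D={n:np.load(n+'0.npz') for n in('side','top')};C={}
def seg(n,kind,box):
    a=D[n]['a'];h=cv2.cvtColor(a,cv2.COLOR_RGB2HSV)
    m=(((h[...,0]<8)|(h[...,0]>172))&(h[...,1]>150)&(h[...,2]>80)) if kind=='red' else (a.max(-1)<45)
    k=np.zeros_like(m);x0,y0,x1,y1=box;k[y0:y1,x0:x1]=1
    return m&k&(D[n]['d']>0)
def ray(n,u,v):
    m=camera_model(n);R=np.array(m['R']);o=-R.T@np.array(m['t'])
    d=R.T@np.array([(u-m['cx'])/m['fx'],(v-m['cy'])/m['fy'],1]);return o,d/np.linalg.norm(d)
def tri(p,q):
    (o1,d1),(o2,d2)=ray('top',*p),ray('side',*q)
    s=np.linalg.lstsq(np.c_[d1,-d2],o2-o1,rcond=None)[0];a,b=o1+s[0]*d1,o2+s[1]*d2
    return (a+b)/2,np.linalg.norm(a-b)
def mm(q): return q.mean(0).round(1),np.percentile(q,2,axis=0).round(1),np.percentile(q,98,axis=0).round(1)
P={n:pts(n,D[n]['d']) for n in D}
bx={'top':dict(red=(295,240,362,275),bar=(322,318,408,345)),'side':dict(red=(290,215,340,275),bar=(360,198,405,240))}
if __name__=='__main__':
  for n in D:
    r=seg(n,'red',bx[n]['red']);k=r&(P[n][...,2]>209)
    if n=='side': k[:,312:]=0
    else: k[:,325:]=0
    v,u=np.nonzero(k);print(n,'knobtop px',u.mean(),v.mean(),len(u),*mm(P[n][k]))
    b=seg(n,'bar',bx[n]['bar'])&(P[n][...,2]>200)
    rc=cv2.minAreaRect(np.argwhere(b)[:,::-1].astype(np.float32));q=P[n][b]
    w,V=np.linalg.eigh(np.cov(q[:,:2].T));print(' bar',rc,*mm(q),'dir',V[:,1])
    C[n+'k']=(u.mean(),v.mean());C[n+'b']=rc[0]
  print('tri knob',tri(C['topk'],C['sidek']));print('tri bar',tri(C['topb'],C['sideb']))
  a=D['top']['a'];z=P['top'][...,2]
  m=(a.min(-1)>140)&(z>190)&(D['top']['d']>0);m[:,:355]=0;m[:,375:]=0;m[:195]=0;m[322:]=0
  q=P['top'][m];print('arm',len(q),np.polyfit(q[:,0],q[:,1],1),np.polyfit(q[:,0],q[:,2],1),*mm(q))
  m=(a.min(-1)>140)&(z>100)&(D['top']['d']>0);m[:,:268]=0;m[:,345:]=0;m[:245]=0;m[275:]=0
  print('rail',*mm(P['top'][m]))
E
python3 m.py
```

```text
side knobtop px 301.5263157894737 242.9078947368421 76 [597.6  15.1 214.9] [590.1   6.1 209.7] [606.7  21.9 218.6]
 bar ((382.16229248046875, 218.6810760498047), (10.86480712890625, 46.084556579589844), 43.36341857910156) [470.7 -59.7 270.5] [ 462.4 -118.4  257.9] [482.3 -16.2 275.9] dir [0.07051815 0.9975105 ]
top knobtop px 308.6126126126126 254.35135135135135 111 [599.2  10.7 215.1] [590.9   2.  210.2] [607.9  18.5 217.8]
 bar ((399.0, 339.0), (0.0, 0.0), 0.0) [ 463.7 -123.   267. ] [ 463.7 -123.   267. ] [ 463.7 -123.   267. ] dir [nan nan]
tri knob (array([600.04210637,  10.99978677, 210.96852049]), np.float64(0.33983331970405584))
tri bar (array([ 477.54589861, -121.64863435,  228.75648834]), np.float64(31.955926613350687))
arm 1450 [-4.56521477e-02 -5.13472829e+01] [-3.49405153e-01  4.37512178e+02] [589.7 -78.3 231.5] [493.  -89.9 192.9] [700.3 -67.1 265.4]
rail [600.   37.8 155.8] [584.4 -38.3 152.8] [615.7  74.4 158.7]m.py:26: RuntimeWarning: Degrees of freedom <= 0 for slice
  w,V=np.linalg.eigh(np.cov(q[:,:2].T));print(' bar',rc,*mm(q),'dir',V[:,1])
  c *= np.true_divide(1, fact)
  c *= np.true_divide(1, fact)
```

Request:
drive_tool --plan '[[[1,17.6,-29.8,10,6.9],[1,17.6,-29.8,10,6.9],[1,17.6,-29.8,10,7.0],[1,17.6,-29.8,10,0],[1,17.6,-29.8,10,0],[1,17.6,-29.8,10,0],[1,17.6,-29.8,10,0],[1,17.6,-29.8,10,0],[1,17.6,-29.8,10,0],[1,17.6,-29.8,10,0],[1,17.6,-29.8,0,0],[1,17.6,-29.8,0,0],[1,17.6,-29.8,0,0],[1,17.6,-29.8,0,0],[1,17.6,-29.8,0,0],[1,17.6,-29.8,0,0],[1,17.6,-29.8,0,0],[1,17.6,-29.8,0,0],[1,17.6,-29.8,0,0],[1,17.6,-29.8,0,0]]]'

```text
clock: 1.77
position: [600.8, -24.1, 330.8]
ee_rot: [1.0, -0.023, -0.0, -0.0]
contact_force: [-0.1, 0.9, 0.5]
gripper_width: -0.1
grasp_force: 0.0
```

Run:
```python
from m import *
a=D['top']['a'];X=P['top'];print(a[331,340],a[331,390],X[331,340].round(1),X[331,390].round(1))
b=(D['top']['d']>0)&(X[...,2]>245)&(X[...,0]<490)&(a.max(-1)<90);b[:310]=0;b[350:]=0
rc=cv2.minAreaRect(np.argwhere(b)[:,::-1].astype(np.float32));q=X[b];w,V=np.linalg.eigh(np.cov(q[:,:2].T))
print(rc,*mm(q),V[:,1]);t=tri(rc[0],(382.2,218.7));print('tri',t)
o,d=ray('top',*rc[0]);print('plane266',o+d*(266-o[2])/d[2])
r=seg('top','red',bx['top']['red']);r[:,:335]=0;print('block',*mm(X[r]))
s=read_state();print(s['clock'],s['position'],s['ee_rot'],s['contact_force'])
```

```text
[63 64 63] [65 67 65] [476.  -37.  274.2] [ 475.3 -109.5  273.3]
((364.98858642578125, 331.321044921875), (74.45252990722656, 14.919057846069336), 2.045408248901367) [475.1 -73.2 271.6] [ 464.  -125.1  265. ] [486.2 -21.1 275.5] [0.04440069 0.9990138 ]
tri (array([475.44173703, -74.17936182, 259.83881955]), np.float64(0.5233556152826223))
plane266 [475.20298553 -73.82861613 266.        ]
block [595.4 -52.4 186.8] [585.7 -68.6 163.1] [607.3 -32.8 210. ]
1.7667 [600.77610031 -24.1289133  330.82600284] [ 9.99736671e-01 -2.29426155e-02 -4.70584891e-04 -5.56379258e-05] [-0.07185153  0.85579419  0.52116955]
```

Run:
```python
from m import *
X=P['top'];r=seg('top','red',bx['top']['red'])
for u in range(304,360,3):
    q=X[:,u][r[:,u]]
    if len(q): print(u,len(q),np.median(q,0).round(),q[:,2].max().round())
```

```text
304 8 [599.  18. 216.] 217.0
307 16 [596.  13. 215.] 217.0
310 16 [595.   9. 214.] 219.0
313 15 [594.   4. 210.] 217.0
316 12 [598.   0. 166.] 170.0
319 12 [598.  -5. 166.] 168.0
322 12 [598. -10. 166.] 168.0
325 12 [598. -15. 166.] 168.0
328 12 [598. -21. 165.] 168.0
331 12 [598. -26. 166.] 168.0
334 12 [598. -31. 166.] 169.0
337 12 [597. -36. 166.] 168.0
340 12 [598. -41. 166.] 169.0
343 13 [597. -47. 165.] 168.0
346 13 [592. -51. 193.] 199.0
349 17 [593. -55. 208.] 209.0
352 17 [593. -60. 208.] 209.0
355 17 [593. -65. 207.] 210.0
```

Request:
drive_tool --plan '[[[1,0,0,-35,0],[1,0,0,-35,0],[1,0,0,-35,0],[1,0,0,-25,0],[1,0,0,-15,0],[1,0,0,0,0],[1,0,0,0,0]]]'

```text
clock: 2.35
position: [600.1, -22.7, 185.6]
ee_rot: [1.0, -0.023, -0.001, 0.0]
contact_force: [0.5, 0.6, 0.4]
gripper_width: -0.0
grasp_force: 0.0
```

Request:
drive_tool --plan '[[[1,0.3,7,0,0],[1,0.3,7,0,0],[1,0.3,7,0,0],[1,0.3,7,0,0],[1,0.3,7,0,0],[1,0.3,7,0,0],[1,0,0,0,0],[1,0,0,0,0],[1,0,0,0,0]]]'

```text
clock: 3.1
position: [601.7, 19.9, 185.8]
ee_rot: [1.0, -0.023, -0.001, -0.0]
contact_force: [-0.4, -0.6, 0.2]
gripper_width: -0.1
grasp_force: 0.0
```

Run:
```python
from h import *
a,d=get_image('side');p=pts('side',d)
b,e=get_image('top');save(np.hstack([cv2.resize(a[160:340,220:460],(400,300)),cv2.resize(b[160:370,260:540],(400,300))]),'pics/p1.png')
for im,dd,n in((a,d,'side'),(b,e,'top')):
    h=cv2.cvtColor(im,cv2.COLOR_RGB2HSV);X=pts(n,dd)
    m=((h[...,0]<8)|(h[...,0]>172))&(h[...,1]>150)&(h[...,2]>80)&(dd>0)&(abs(X[...,0]-600)<20)&(X[...,1]>-100)&(X[...,1]<90)
    k=m&(X[...,2]>209)&(X[...,1]>10)
    print(n,k.sum(), X[k].mean(0).round(1) if k.any() else '', X[k].max(0).round(1) if k.any() else '')
```

```text
side 82 [598.7  47.5 215.3] [609.5  56.2 232.5]
top 0
```

View pics/p1.png

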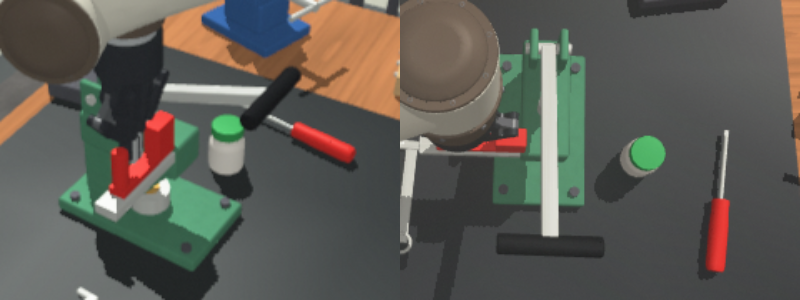

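The side crop shows the red block well clear of the arm, and the knob has moved 32 mm, so the catch is at about 0.042. The top crop also shows the block beside the arm at (510,140), with the arm at column 548. Next I back off, rise and move over the crossbar.

Request:
drive_tool --plan '[[[1,0,-4,0,0],[1,0,-4,0,0],[1,0,0,35,0],[1,0,0,40,0],[1,0,0,40,0],[1,0,0,30,0],[1,-25.6,-17.2,0,0],[1,-25.6,-17.2,0,0],[1,-25.6,-17.2,0,0],[1,-25.6,-17.2,0,0],[1,-25.6,-17.2,0,0],[1,0,0,-20,0],[1,0,0,-20,0],[1,0,0,0,0],[1,0,0,0,0]]]'

```text
clock: 4.45
position: [473.7, -75.1, 291.1]
ee_rot: [1.0, -0.023, -0.001, 0.0]
contact_force: [-0.2, 0.5, 0.3]
gripper_width: 0.0
grasp_force: 0.0
```

Request:
drive_tool --plan '[[[1,0,0,-8,0],[1,-1,0,-8,0],[1,-3,0,-9,0],[1,-3,0,-9,0],[1,-2.5,0,-9,0],[1,-2,0,-9,0],[1,-1.5,0,-9,0],[1,-1,0,-9,0],[1,-1,0,-9,0],[1,0,0,-9,0],[1,0,0,-8,0],[1,0,0,-4,0],[1,0,0,0,0],[1,0,0,0,0],[1,0,0,0,0]]]'

```text
clock: 5.7
position: [458.6, -74.9, 191.0]
ee_rot: [1.0, -0.023, -0.001, 0.0]
contact_force: [-3.0, -0.7, 3.7]
gripper_width: -0.3
grasp_force: 1.9
```

Request:
drive_tool --plan '[[[1,0,0,5,0],[1,0,0,20,0],[1,0,0,35,0],[1,0,0,40,0],[1,0,0,30,0],[1,-10,38,0,0],[1,-10,38,0,0],[1,-10,38,0,0],[1,0,38,0,0],[1,0,38,0,0],[1,0,38,0,0],[1,0,38,0,0],[1,0,0,0,0],[1,0,0,0,0]]]'

```text
clock: 6.87
position: [429.4, 193.5, 320.7]
ee_rot: [1.0, -0.021, -0.0, 0.0]
contact_force: [0.4, 0.3, 0.0]
gripper_width: -0.1
grasp_force: 0.0
```

Run:
```python
from h import *
a,d=get_image('side')
b,e=get_image('top');save(np.hstack([cv2.resize(a[160:400,220:480],(400,300)),cv2.resize(b[160:370,220:500],(400,300))]),'pics/p2.png')
X=pts('top',e);q=X[(e>0)&(b.max(-1)<90)&(X[...,2]>150)&(X[...,2]<290)&(X[...,0]<490)&(X[...,0]>430)&(X[...,1]<-10)&(X[...,1]>-140)]
print('bar',len(q),np.percentile(q,[2,50,98],axis=0).round(1))
h=cv2.cvtColor(b,cv2.COLOR_RGB2HSV);k=((h[...,0]<8)|(h[...,0]>172))&(h[...,1]>150)&(e>0)&(X[...,2]>209)&(abs(X[...,0]-600)<20)
print('knob',k.sum(),X[k].mean(0).round(1) if k.any() else '')
s=read_state();print(s['clock'],s['position'],s['contact_force'])
```

```text
bar 876 [[ 449.9 -124.8  182.2]
 [ 461.2  -72.5  189.9]
 [ 472.8  -20.6  193.6]]
knob 170 [600.   15.6 213.2]
6.9667 [429.34599008 191.42712983 321.09737027] [ 0.64669017 -0.77116944  0.24787504]
```

View pics/p2.png

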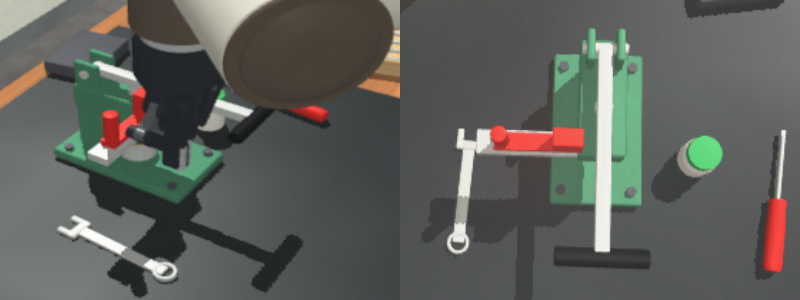

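The top crop shows the block's edge at column 583, clear of the arm's edge at 597. The knob is at (499,133), 31 mm further out than at the start. The crossbar top is at 191 mm, so the lever is fully down, and the jar, wrench and screwdriver look undisturbed.

```bash
python3 -c "
from bench import *
print(job_done())"
```

```text
the job is handed in; nothing more can be done
None
```

The job is handed in: I slid the catch out to about 0.042 m, then pressed the lever fully down, and left both there with the arm clear; the jar, wrench and screwdriver were not touched (no verdict came back at hand-in).

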